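# Roll the round weight bar onto the taped joint of a bag base board

## Robot

A 6-joint arm with a two-finger parallel gripper is mounted at the origin on the work surface. World frame = base frame: x ahead of the robot, y to its left, z up, the work surface at z = 0. Lengths are in m, angles in rad, forces in N, time in s.
With the tool pointing down it reaches from about 0.3 to 0.85 m from the base axis. Payload 4.2 kg.
Tool frame: the origin (TCP) lies on the centre line of the jaws, within the pads' length; the fingertips stand 17 mm ahead of it and the grasp point (between the pads) lies 2 mm behind it; x points along the fingers, y is the direction in which the jaws open and shut, and the axes are right-handed (so a half turn about x gives the same grasp; the last joint's range is limited). The gripper opens to 91 mm and grips with 3 to 60 N. Pads are 32 mm wide; open, the fingers measure 118 mm over their backs; the gripper's body (76 mm by 178 mm) begins 60 mm behind the grasp point.
Start: joints at [-1.267, 0.32, 1.565, -0, 1.257, -0.02], TCP at [0.183, -0.545, 0.204] pointing down, gripper open.
Joint ranges: [-3.11, 3.11], [-0.84, 2.01], [0.21, 2.61], [-1.34, 4.49], [0.05, 2.63], [-2.56, 2.56]. Speed limits (rad/s): [2.57, 2.57, 3.14, 3.14, 3.14, 3.14].

## Interface

Orientations are given as a unit quaternion [x, y, z, w].
In Python, from workcell import * gives the robot as it stands. The module is installed in compiled form; this text tells all that it offers.
- The arm moves only by the tool arm_command, never from a script. Its argument "plan" is a list of rows, each an object of numbers: "tx", "ty", "tz": the shift along the world's x, y, z in mm; "yaw": the turn about the world's z in rad; "jaw": the finger opening in mm, from 0 to 91.2. In form: [{"tx": .., "ty": .., "tz": .., "yaw": .., "jaw": ..}, ...]. A call has 1 to 10 rows; each row shifts and turns the pose as measured when the row begins; what a row does not reach is not made up. A row lasts 1/12 s, in which the tool goes at most 41.7 mm and 7.16 degrees, less where a joint would pass 70% of its speed; a pose out of reach is approached as far as the arm can. A call with a gripper value outside its range is refused whole. The fingers move at their own pace and stop on an object; "squeeze" is the grip in N (left out, the last holds). Time passes only in rows, so rows that do not move let the fingers close. It gives the time, the measured TCP pose, the force and the opening at its end, in the units of the state.
- read_state(): the state, without advancing time (a new reading comes with each control period).
- camera(name): name is "side" or "top"; returns the picture (400x640x3 uint8, red, green, blue); there is no depth.
- get_calibration(name): a dict with "intrinsics" (3x3 intrinsics, pixels), "rvec" (rotation vector, rad) and "tvec" (3), from world to camera coordinates, as OpenCV has them. Camera axes: x right, y down, z forward; pixel columns grow to the right and rows downward; lengths in m; the calibration is good to about 2 mm. A picture is of the moment at which its call begins. get_calibration takes no time and is no camera call.
- hand_in(): hands the job in, once; it reports no verdict.
The state is a dict: "time_s": time; "joints": joint angles; "joint_vel": joint speeds; "joint_torque": joint torques, N m; "tool_pos": TCP position; "ee_rot": TCP orientation; "ft_force": force on the tool from outside, world axes, zero at the start; "moment": the same for the moment, N m; "gripper_width": finger opening in m.
Only numpy, scipy, OpenCV 4.12 (cv2) and the standard library are available. Lean on these libraries where they do the work, as an engineer would, in place of code of your own. Each camera call takes 0.05 s, during which the arm holds its last target.

## Task

The two halves of the bag base board have just been joined with gummed paper tape, and the round steel bar has to lie on the joint as a weight while the glue sets. Push the upper side of the bar with the fingertips and roll it across the board until it rests right on the pencil line along the tape, parallel to the line, then take the hand away. Roll it all the way, never grasp, drag or lift it, and leave the block weight, the glue bottle, the pen pot and the tape roll where they are.

Things in the scene. Friction and masses are not known exactly. Their poses are not given: they have to be found in the camera images.
- bar: Solid bar of polished steel, 30 mm diameter, 150 mm long, about 0.8 kg, lying on either half of the board, 85 to 125 mm from the joint and parallel to it within 3 degrees. Origin: its middle, on its axis, 18 mm above the table (top 33 mm); x along its axis. Pushed up to 8 mm above its axis it rolls ahead easily, straight, and coasts a few mm; a finger bearing on its top at fixed height jams it.
- joint_line (a point): Middle of the dark pencil line (2 mm wide, 190 mm long) that runs straight along the centre of the paper tape, over the joint. The point is on the board's upper face, 3 mm above the table. x runs along the line, y level across it, z up.
- board: Bag base board lying fast on the table (it does not move): two brown greyboard halves, together 190 mm (its x) by 360 mm (its y), 3 mm thick, joined across the middle by a light paper tape 36 mm wide that runs along x over the whole 190 mm. The tape adds no step. Origin: centre of its underside, z up.
- block: Grey painted steel block weight with a felt foot and a small steel knob on top: 90 mm (its x) by 45 mm (its y) by 25 mm high, 48 mm over the knob, 0.77 kg, standing on the other half of the board from the bar, its middle 85 to 125 mm from the joint. Origin: centre of its underside. Leave alone.
- glue: White squeeze bottle of glue with a grey nozzle, 54 mm diameter, 156 mm high, standing on the table to the left of the board. Origin at the centre of its underside. Leave alone.
- pot: Aluminium pot of pens, 72 mm diameter, 95 mm high (pens stand up to 155 mm), on the table to the left, nearer the robot than the glue. Origin at the centre of its underside. Leave alone.
- tape: Roll of paper tape lying flat on the table to the right of the board, 92 mm diameter, 52 mm hole, 36 mm high. Origin at the centre of its underside. Leave alone.
Mind the look-alikes: they are no part of the job. Several things have the shape of the bar; the one meant has the colours described above.

How it is judged:
On the way, in this order (a step that is already met when the one before it is completed fails the run):
1. the bar has rolled over through half a turn (angle between bar's own z axis and vertical above 2.7 rad).
2. the bar has rolled on through about three quarters of a turn (angle between bar's own z axis and vertical below 1.75 rad).
At the end, for the whole second after the job is handed in: The bar lies at rest on the board, its middle within 6 mm of the pencil line to either side and within 20 mm of the middle of the line along it (so that neither end overhangs the board), its axis within 0.09 rad (5 degrees) of the line (y of bar in the frame of joint_line between -0.006 and 0.006 m and x of bar in the frame of joint_line between -0.02 and 0.02 m and z of bar in the frame of joint_line between 0.012 and 0.018 m and angle between the x axis of bar and the x axis of joint_line, either way round below 0.09 rad and linear speed of bar below 0.01 m/s and angular speed of bar below 0.2 rad/s); the robot touches nothing.
It fails at once if the bar is lifted off the board by more than 8 mm (z of bar in the frame of joint_line above 0.023 m).
It fails at once if the block weight is moved by more than 10 mm (distance of block from where it was at the start of the episode above 0.01 m).
It fails at once if the glue bottle is moved by more than 10 mm (distance of glue from where it was at the start of the episode above 0.01 m).
It fails at once if the pen pot is moved by more than 10 mm (distance of pot from where it was at the start of the episode above 0.01 m).
It fails at once if the tape roll is moved by more than 10 mm (distance of tape from where it was at the start of the episode above 0.01 m).
It also fails if it takes over 54 s, if anything falls off the work surface, if the arm or the gripper's body presses on something with over 40 N, if the wrist force passes 120 N, or if a joint passes its speed limit or range.

## Working session

There is one attempt and no reset: what is moved stays moved. The work goes in short steps, Python scripts to look and compute and a tool call to move; the robot and the scene stay as the last step left them, time stands still between calls to the robot, and variables do not carry over. Pictures are saved under pics/ and viewed, and the job is handed in when it is done.

Besides the shell and the picture viewer there is one more tool, called after "Call:" by a JSON object that holds its "name" and its "arguments". arm_command: Moves the arm, as the interface text tells. Its arguments: {"type":"object","properties":{"plan":{"type":"array","items":{"type":"object","properties":{"tx":{"type":"number"},"ty":{"type":"number"},"tz":{"type":"number"},"yaw":{"type":"number"},"jaw":{"type":"number"}}}},"squeeze":{"type":"number"}},"required":["plan"]}

```bash
mkdir -p pics; python3 - <<'E'
from workcell import *
import cv2
s=read_state();print(s['time_s'],s['tool_pos'],s['ee_rot'],s['gripper_width'])
for n in("top","side"):
    cv2.imwrite(f"pics/{n}0.png",camera(n)[:,:,::-1]);print(n,get_calibration(n))
E
```

```text
0.0 [ 0.1827688  -0.544603    0.20299851] [-0.69775794 -0.11462698  0.69795952 -0.11334467] 0.09133249122885415
top {'intrinsics': array([[448.77453356,   0.        , 320.37874199],
       [  0.        , 448.77453356, 198.9449541 ],
       [  0.        ,   0.        ,   1.        ]]), 'rvec': array([ 2.17922316, -2.18751342,  0.06891685]), 'tvec': array([0.01388575, 0.55327804, 1.23983782])}
side {'intrinsics': array([[516.35894321,   0.        , 329.33578819],
       [  0.        , 516.35894321, 203.84603391],
       [  0.        ,   0.        ,   1.        ]]), 'rvec': array([ 0.23932183, -2.86840193,  1.10598162]), 'tvec': array([0.55125554, 0.08403047, 1.72171707])}
```

View pics/top0.png

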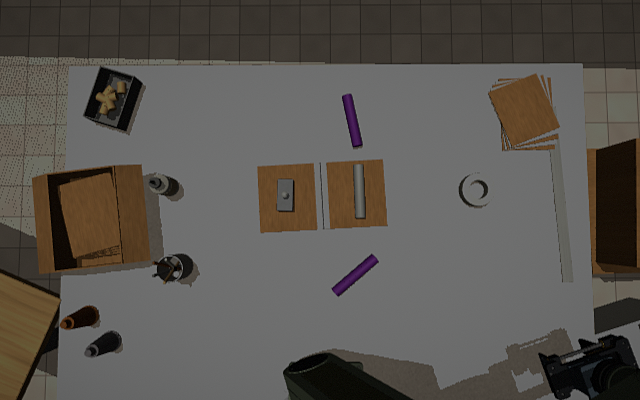

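View pics/side0.png

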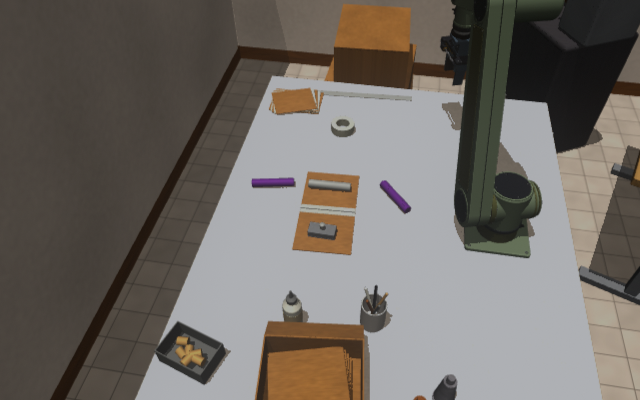

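The steel bar is at top (360,191) and side (330,185). The look-alikes are purple bars at top (352,120) and (355,275). The steel-coloured one lying on the board's right half is the one meant. I'll check it in close crops.

```bash
python3 - <<'E'
import cv2
t=cv2.imread("pics/top0.png");s=cv2.imread("pics/side0.png")
a=t[150:240,250:395];b=s[165:255,285:370]
cv2.imwrite("pics/topc0.png",cv2.convertScaleAbs(cv2.resize(a,None,fx=5.5,fy=5.5,interpolation=cv2.INTER_CUBIC),alpha=1.4))
cv2.imwrite("pics/sidec0.png",cv2.convertScaleAbs(cv2.resize(b,None,fx=6,fy=6,interpolation=cv2.INTER_CUBIC),alpha=1.4))
E
```

```text
(no output)
```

View pics/topc0.png

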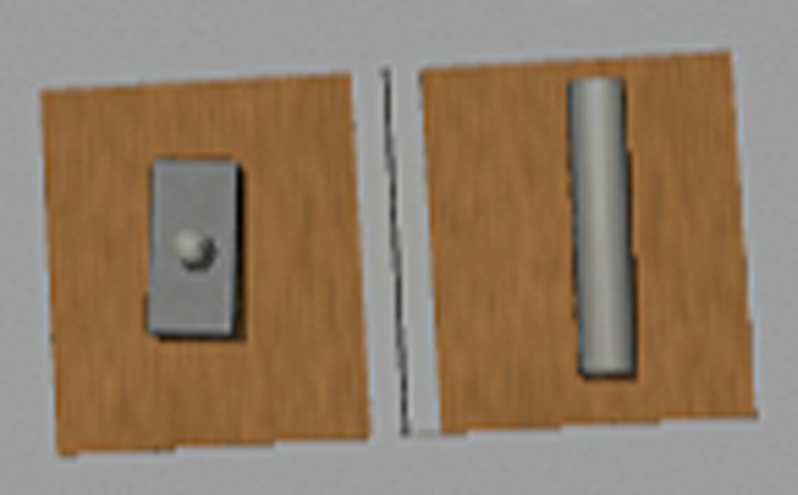

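View pics/sidec0.png

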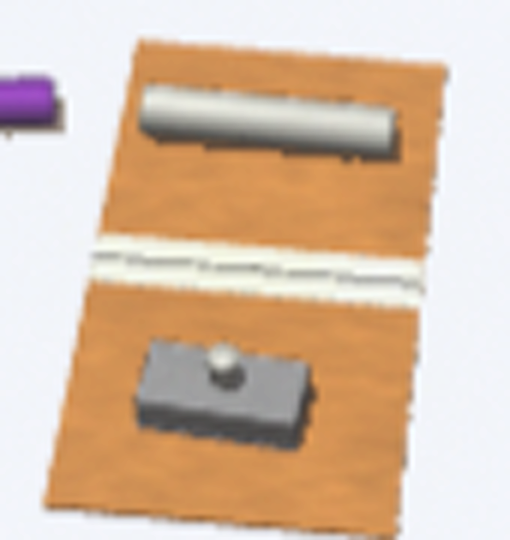

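The close crop confirms it. The grey steel bar lies on the right half at crop (603,227), the line runs from (386,70) to (405,435), and the block is on the other half. Next I measure from both views.

```bash
cat > h.py <<'E'
from workcell import *
import cv2, numpy as np
C={n:get_calibration(n) for n in("top","side")}
def P(n):
    c=C[n];R=cv2.Rodrigues(c['rvec'])[0];return c['intrinsics'],R,np.array(c['tvec']).ravel()
def onz(n,u,v,z):
    K,R,t=P(n);d=R.T@np.linalg.inv(K)@[u,v,1];o=-R.T@t;return o+d*(z-o[2])/d[2]
def tri(a,b):
    Ms=[K@np.c_[R,t] for K,R,t in(P("top"),P("side"))]
    X=cv2.triangulatePoints(Ms[0],Ms[1],np.array(a,float).reshape(2,1),np.array(b,float).reshape(2,1)).ravel();return X[:3]/X[3]
tc=lambda u,v:(250+(u+.5)/5.5-.5,150+(v+.5)/5.5-.5)
sc=lambda u,v:(285+(u+.5)/6-.5,165+(v+.5)/6-.5)
E
python3 - <<'E'
from h import *
np.set_printoptions(precision=4,suppress=True)
print("line far",tri(tc(386,70),sc(92,259)),onz("top",*tc(386,70),.003),onz("side",*sc(92,259),.003))
print("line near",tri(tc(405,435),sc(422,291)),onz("top",*tc(405,435),.003),onz("side",*sc(422,291),.003))
print("bar far",tri(tc(597,78),sc(141,110)),onz("top",*tc(597,78),.018),onz("side",*sc(141,110),.018))
print("bar near",tri(tc(608,376),sc(394,131)),onz("top",*tc(608,376),.018),onz("side",*sc(394,131),.018))
for c in[(40,92),(730,52),(757,417),(58,455)]:print("board",onz("top",*tc(*c),.003))
for c in[(152,158),(238,160),(234,334),(150,334)]:print("block",onz("top",*tc(*c),.025))
for u,v in [(352,95),(356,147),(333,295),(378,257)]:print("purple",onz("top",u,v,.018))
print("tape",onz("top",475,190,.036))
E
```

```text
line far [ 0.66    0.0133 -0.0019] [0.6594 0.0132 0.003 ] [0.6588 0.0175 0.003 ]
line near [ 0.4696  0.0041 -0.004 ] [0.4701 0.0041 0.003 ] [0.4686 0.0101 0.003 ]
bar far [ 0.6525 -0.0956  0.0128] [ 0.6525 -0.0951  0.018 ] [ 0.6509 -0.0905  0.018 ]
bar near [ 0.5001 -0.0993  0.017 ] [ 0.4996 -0.0993  0.018 ] [ 0.5003 -0.0984  0.018 ]
board [0.6487 0.1931 0.003 ]
board [ 0.668  -0.1655  0.003 ]
board [ 0.4787 -0.1769  0.003 ]
board [0.4605 0.1827 0.003 ]
block [0.6114 0.1325 0.025 ]
block [0.6101 0.0886 0.025 ]
block [0.5214 0.0906 0.025 ]
block [0.5216 0.1332 0.025 ]
purple [ 0.8503 -0.0795  0.018 ]
purple [ 0.7003 -0.0895  0.018 ]
purple [ 0.2869 -0.0222  0.018 ]
purple [ 0.3909 -0.1479  0.018 ]
tape [ 0.5752 -0.4161  0.036 ]
```

```bash
python3 - <<'E'
from h import *
from scipy.spatial.transform import Rotation as Ro
s=read_state();R=Ro.from_quat(s['ee_rot']).as_matrix();print(R.round(3),np.arctan2(R[1,1],R[0,1]))
E
```

```text
[[-0.001  0.318 -0.948]
 [ 0.002 -0.948 -0.318]
 [-1.    -0.002  0.   ]] -1.2469893752856742
```

Call:
{"name": "arm_command", "arguments": {"plan": [{"tx": 24, "ty": 24, "yaw": 0.08}, {"tx": 24, "ty": 24, "yaw": 0.08}, {"tx": 24, "ty": 24, "yaw": 0.08}, {"tx": 24, "ty": 24, "yaw": 0.08}, {"tx": 24, "ty": 24, "yaw": 0.08}, {"tx": 24, "ty": 24, "yaw": 0.08}, {"tx": 24, "ty": 24, "yaw": 0.08}, {"tx": 24, "ty": 24, "yaw": 0.08}, {"tx": 24, "ty": 24, "yaw": 0.08}, {"tx": 24, "ty": 24, "yaw": 0.08}]}}

```text
invalid input at $.plan[0]: expected keys tx, ty, tz, yaw, jaw
```

Call:
{"name": "arm_command", "arguments": {"plan": [{"tx": 24, "ty": 24, "yaw": 0.08}, {"tx": 24, "ty": 24, "yaw": 0.08}, {"tx": 24, "ty": 24, "yaw": 0.08}, {"tx": 24, "ty": 24, "yaw": 0.08}, {"tx": 0, "ty": 0, "yaw": 0}]}}

```text
invalid input at $.plan[0]: expected keys tx, ty, tz, yaw, jaw
```

```bash
cat > st.py <<'E'
from h import *
from scipy.spatial.transform import Rotation as Ro
s=read_state();R=Ro.from_quat(s['ee_rot']).as_matrix()
print(s['time_s'],np.round(s['tool_pos'],4),"yaw",np.arctan2(R[1,1],R[0,1]).round(4),"Rz",R[2].round(3),np.round(s['ft_force'],1))
E
python3 st.py
```

```text
0.1 [ 0.1828 -0.5447  0.2031] yaw -1.247 Rz [-1.    -0.002  0.   ] [ 0.5  0.6 -0. ]
```

Call:
{"name": "arm_command", "arguments": {"plan": [{"tx": 24, "ty": 24, "tz": 0, "yaw": 0.08, "jaw": 91}, {"tx": 24, "ty": 24, "tz": 0, "yaw": 0.08, "jaw": 91}, {"tx": 24, "ty": 24, "tz": 0, "yaw": 0.08, "jaw": 91}, {"tx": 24, "ty": 24, "tz": 0, "yaw": 0.08, "jaw": 91}, {"tx": 24, "ty": 24, "tz": 0, "yaw": 0.08, "jaw": 91}, {"tx": 24, "ty": 24, "tz": 0, "yaw": 0.08, "jaw": 91}, {"tx": 24, "ty": 24, "tz": 0, "yaw": 0.08, "jaw": 91}, {"tx": 24, "ty": 24, "tz": 0, "yaw": 0.08, "jaw": 91}, {"tx": 24, "ty": 24, "tz": 0, "yaw": 0.08, "jaw": 91}, {"tx": 0, "ty": 0, "tz": 0, "yaw": 0, "jaw": 91}]}}

```text
time_s: 0.93
tool_pos: [0.4031, -0.3179, 0.1982]
ee_rot: [-0.607, -0.364, 0.609, -0.359]
ft_force: [-0.9, 0.7, 0.2]
gripper_width: 0.0908
```

```bash
python3 st.py
```

```text
0.9333 [ 0.4031 -0.3179  0.1982] yaw -0.4985 Rz [-1.    -0.007 -0.001] [-0.9  0.7  0.2]
```

Call:
{"name": "arm_command", "arguments": {"plan": [{"tx": 21, "ty": 21, "tz": -10, "yaw": 0.068, "jaw": 91}, {"tx": 21, "ty": 21, "tz": -10, "yaw": 0.068, "jaw": 91}, {"tx": 21, "ty": 21, "tz": -10, "yaw": 0.068, "jaw": 91}, {"tx": 21, "ty": 21, "tz": -10, "yaw": 0.068, "jaw": 91}, {"tx": 21, "ty": 21, "tz": -10, "yaw": 0.068, "jaw": 91}, {"tx": 21, "ty": 21, "tz": -10, "yaw": 0.068, "jaw": 91}, {"tx": 21, "ty": 20, "tz": -10, "yaw": 0.068, "jaw": 91}, {"tx": 21, "ty": 18, "tz": -10, "yaw": 0.065, "jaw": 91}, {"tx": 0, "ty": 0, "tz": 0, "yaw": 0, "jaw": 91}]}}

```text
time_s: 1.68
tool_pos: [0.5755, -0.148, 0.1124]
ee_rot: [0.481, 0.518, -0.486, 0.514]
ft_force: [-0.2, 0.3, 0.4]
gripper_width: 0.091
```

```bash
python3 st.py
```

```text
1.6833 [ 0.5755 -0.148   0.1124] yaw 0.0644 Rz [-1.    -0.009  0.001] [-0.2  0.3  0.4]
```

Call:
{"name": "arm_command", "arguments": {"plan": [{"tx": 0, "ty": 0, "tz": -20, "yaw": -0.015, "jaw": 91}, {"tx": 0, "ty": 0, "tz": -20, "yaw": 0, "jaw": 91}, {"tx": 0, "ty": 0, "tz": -15, "yaw": 0, "jaw": 91}, {"tx": 0, "ty": 0, "tz": -10, "yaw": 0, "jaw": 91}, {"tx": 0, "ty": 0, "tz": 0, "yaw": 0, "jaw": 91}, {"tx": 0, "ty": 0, "tz": 0, "yaw": 0, "jaw": 91}]}}

```text
time_s: 2.18
tool_pos: [0.5738, -0.1502, 0.0438]
ee_rot: [0.484, 0.514, -0.492, 0.509]
ft_force: [1.1, 0.1, 1.0]
gripper_width: 0.0909
```

```bash
python3 st.py
```

```text
2.1833 [ 0.5738 -0.1502  0.0438] yaw 0.0458 Rz [-1.    -0.013  0.003] [1.1 0.1 1. ]
```

Call:
{"name": "arm_command", "arguments": {"plan": [{"tx": 0, "ty": 3, "tz": -2.5, "yaw": 0, "jaw": 91}, {"tx": 0, "ty": 3, "tz": 0, "yaw": 0, "jaw": 91}, {"tx": 0, "ty": 0, "tz": 0, "yaw": 0, "jaw": 91}]}}

```text
time_s: 2.43
tool_pos: [0.5745, -0.1453, 0.0431]
ee_rot: [0.486, 0.512, -0.493, 0.509]
ft_force: [-1.1, -0.2, 0.7]
gripper_width: 0.0907
```

```bash
cat > pic.py <<'E'
import sys
from h import *
k=sys.argv[1]
a=camera("top");b=camera("side")
a=a[150:240,250:395,::-1];b=b[165:255,285:370,::-1]
a=cv2.convertScaleAbs(cv2.resize(a,None,fx=5.5,fy=5.5,interpolation=cv2.INTER_CUBIC),alpha=1.4)
b=cv2.convertScaleAbs(cv2.resize(b,None,fx=6,fy=6,interpolation=cv2.INTER_CUBIC),alpha=1.4)
cv2.imwrite(f"pics/topc{k}.png",a);cv2.imwrite(f"pics/sidec{k}.png",b)
E
python3 pic.py 1; python3 st.py
```

```text
2.5333 [ 0.5746 -0.1455  0.0432] yaw 0.0436 Rz [-1.    -0.01   0.004] [-0.2 -0.8  0.3]
```

View pics/topc1.png

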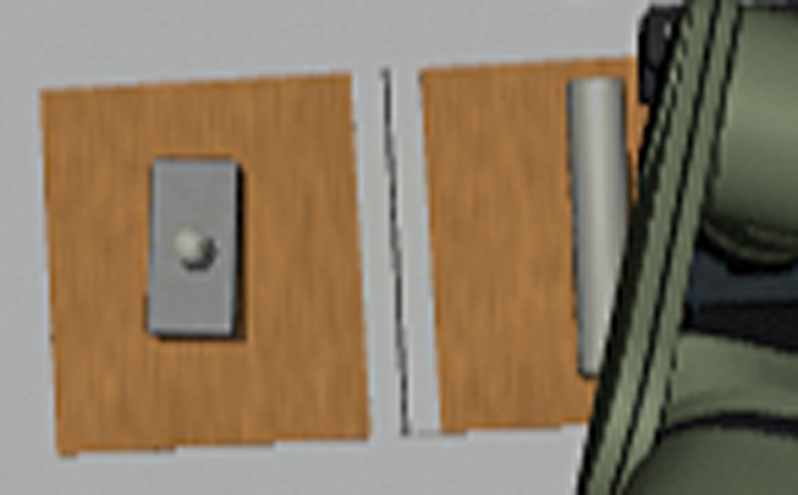

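View pics/sidec1.png

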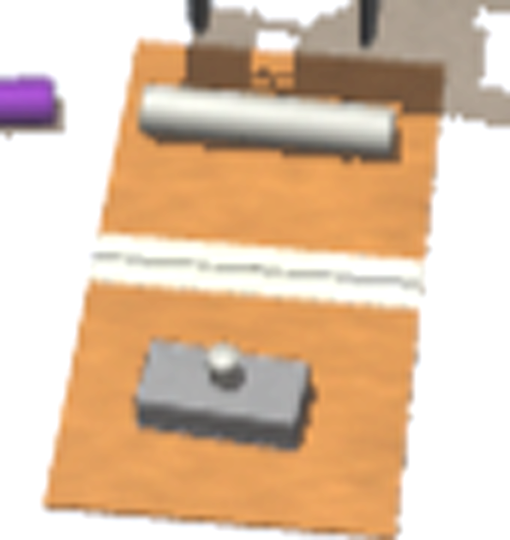

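The fingers stand behind the bar, with their tips at side crop (200,30) and (368,40), roughly symmetric about it. I'll lower slightly and start rolling gently.

Call:
{"name": "arm_command", "arguments": {"plan": [{"tx": 0, "ty": 1, "tz": -4, "yaw": 0, "jaw": 91}, {"tx": 0, "ty": 3, "tz": -1, "yaw": 0, "jaw": 91}, {"tx": 0, "ty": 4, "tz": 0, "yaw": 0, "jaw": 91}, {"tx": 0, "ty": 4, "tz": 0, "yaw": 0, "jaw": 91}, {"tx": 0, "ty": 4, "tz": 0, "yaw": 0, "jaw": 91}, {"tx": 0, "ty": 4, "tz": 0, "yaw": 0, "jaw": 91}]}}

```text
time_s: 3.03
tool_pos: [0.5753, -0.1242, 0.0389]
ee_rot: [0.486, 0.511, -0.492, 0.51]
ft_force: [0.1, 0.1, -0.1]
gripper_width: 0.0909
```

```bash
python3 pic.py 2; python3 st.py
```

```text
3.1333 [ 0.5753 -0.1239  0.0389] yaw 0.0439 Rz [-1.    -0.008  0.005] [ 0.2  0.3 -0.2]
```

View pics/sidec2.png

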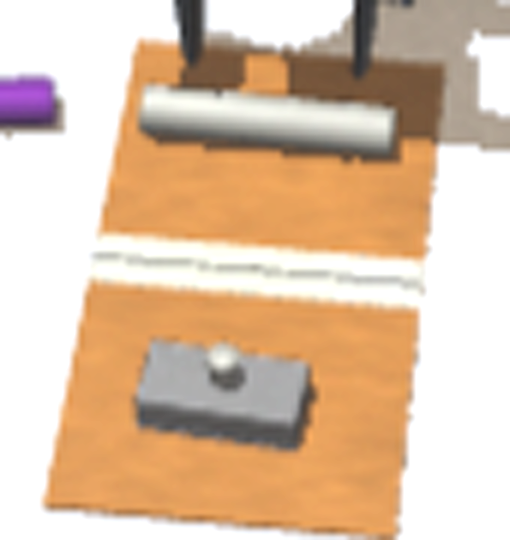

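Call:
{"name": "arm_command", "arguments": {"plan": [{"tx": 0, "ty": 3, "tz": 2, "yaw": 0, "jaw": 91}, {"tx": 0, "ty": 3, "tz": 0, "yaw": 0, "jaw": 91}, {"tx": 0, "ty": 3, "tz": 0, "yaw": 0, "jaw": 91}, {"tx": 0, "ty": 3, "tz": 0, "yaw": 0, "jaw": 91}, {"tx": 0, "ty": 3, "tz": 0, "yaw": 0, "jaw": 91}, {"tx": 0, "ty": 3, "tz": 0, "yaw": 0, "jaw": 91}, {"tx": 0, "ty": 3, "tz": 0, "yaw": 0, "jaw": 91}]}}

```text
time_s: 3.72
tool_pos: [0.5755, -0.1013, 0.0414]
ee_rot: [0.486, 0.511, -0.492, 0.51]
ft_force: [-0.7, 0.4, 0.5]
gripper_width: 0.0908
```

```bash
python3 pic.py 3; python3 st.py
```

```text
3.8167 [ 0.5755 -0.101   0.0413] yaw 0.0442 Rz [-1.    -0.007  0.005] [0.3 1.  0.5]
```

View pics/sidec3.png

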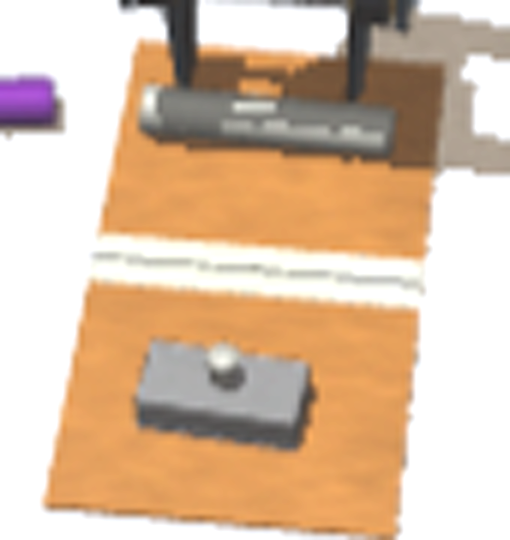

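View pics/topc3.png

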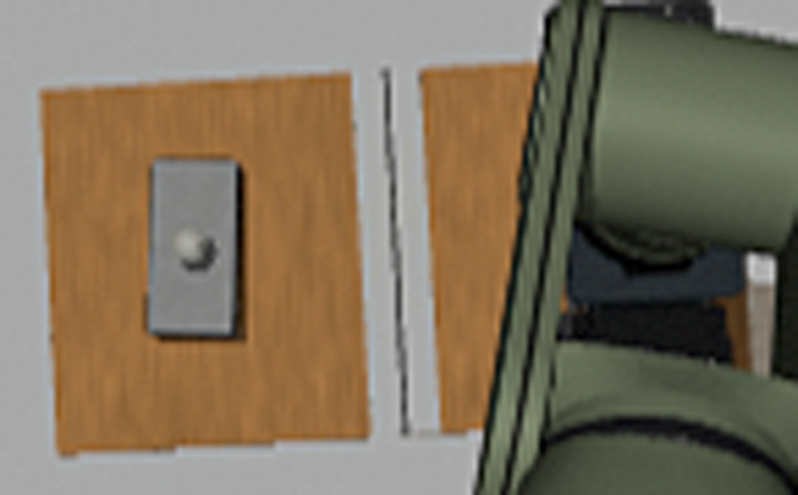

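```bash
python3 - <<'E'
from h import *
from scipy.spatial.transform import Rotation as Ro
s=read_state();R=Ro.from_quat(s['ee_rot']).as_matrix();p=np.array(s['tool_pos'])
def proj(n,X):
    K,r,t=P(n);q=K@(r@X+t);return q[:2]/q[2]
def toc(n,X):
    u,v=proj(n,X)
    return ((u-249.5)*5.5-.5,(v-149.5)*5.5-.5) if n=="top" else ((u-284.5)*6-.5,(v-164.5)*6-.5)
for o in(-.059,-.0455,.0455,.059):
  for w in (-.016,0,.016):
    X=p+R@np.array([.017,o,w]);print(o,w,X.round(4),"side",np.round(toc("side",X)))
for e in [(.6525,-.0953),(.500,-.0993)]:
    for y,z in [(0,.033),(0,.018),(.015,.018),(-.015,.018)]:
        print(e,y,z,np.round(toc("side",np.array([e[0],e[1]+y,z]))),np.round(toc("top",np.array([e[0],e[1]+y,z]))))
E
```

```text
-0.059 -0.016 [ 0.5157 -0.0878  0.0247] side [366. 133.]
-0.059 0 [ 0.5164 -0.1037  0.0248] side [369. 113.]
-0.059 0.016 [ 0.5171 -0.1197  0.0248] side [371.  94.]
-0.0455 -0.016 [ 0.5292 -0.0872  0.0246] side [343. 131.]
-0.0455 0 [ 0.5299 -0.1031  0.0247] side [346. 111.]
-0.0455 0.016 [ 0.5306 -0.1191  0.0247] side [349.  92.]
0.0455 -0.016 [ 0.6201 -0.0831  0.0239] side [190. 118.]
0.0455 0 [ 0.6208 -0.0991  0.024 ] side [193.  99.]
0.0455 0.016 [ 0.6215 -0.1151  0.0241] side [197.  80.]
0.059 -0.016 [ 0.6336 -0.0825  0.0238] side [167. 116.]
0.059 0 [ 0.6343 -0.0985  0.0239] side [171.  97.]
0.059 0.016 [ 0.635  -0.1145  0.024 ] side [175.  78.]
(0.6525, -0.0953) 0 0.033 [139.  86.] [600.  74.]
(0.6525, -0.0953) 0 0.018 [140. 104.] [597.  78.]
(0.6525, -0.0953) 0.015 0.018 [135. 122.] [568.  78.]
(0.6525, -0.0953) -0.015 0.018 [145.  86.] [627.  78.]
(0.5, -0.0993) 0 0.033 [396. 112.] [611. 374.]
(0.5, -0.0993) 0 0.018 [395. 130.] [608. 375.]
(0.5, -0.0993) 0.015 0.018 [391. 148.] [579. 375.]
(0.5, -0.0993) -0.015 0.018 [398. 112.] [638. 375.]
```

```bash
python3 - <<'E'
from h import *
b=camera("side")[:,:,::-1];cv2.imwrite("pics/side4.png",b)
c=b[130:195,295:365];cv2.imwrite("pics/sidec4.png",cv2.convertScaleAbs(cv2.resize(c,None,fx=9,fy=9,interpolation=cv2.INTER_CUBIC),alpha=2.0,beta=10))
E
```

```text
(no output)
```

View pics/sidec4.png

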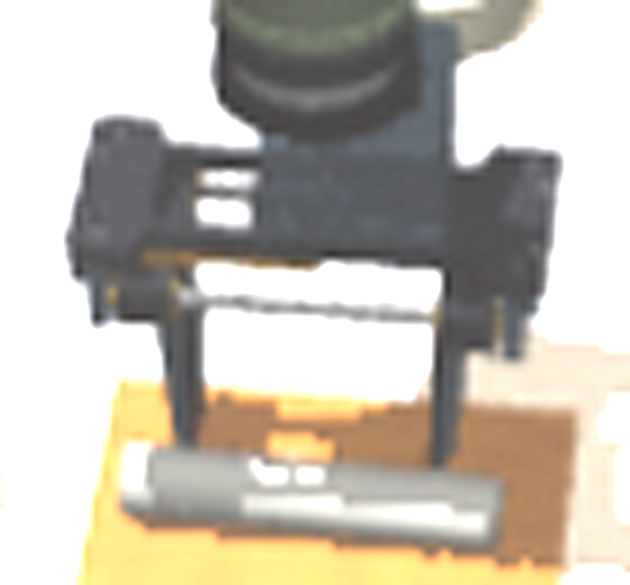

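```bash
cat >> h.py <<'E'
def proj(n,X):
    K,r,t=P(n);q=K@(r@np.array(X)+t);return q[:2]/q[2]
E
python3 - <<'E'
from h import *
from scipy.spatial.transform import Rotation as Ro
p=np.array([.1828,-.5446,.203]);R=Ro.from_quat([-0.69775794,-0.11462698,0.69795952,-0.11334467]).as_matrix()
for n,(x0,y0,w,h,k) in {"top":(520,310,120,90,6),"side":(420,0,140,110,5)}.items():
    im=cv2.imread(f"pics/{n}0.png")[y0:y0+h,x0:x0+w]
    im=cv2.convertScaleAbs(cv2.resize(im,None,fx=k,fy=k,interpolation=cv2.INTER_CUBIC),alpha=2.5,beta=20)
    for o in(-.059,-.0455,.0455,.059):
      for wz in(-.016,.016):
        u=(proj(n,p+R@np.array([.017,o,wz]))-[x0-.5,y0-.5])*k
        cv2.circle(im,tuple(int(a) for a in u),3,(0,0,255) if wz<0 else (0,255,0),-1)
    u=(proj(n,p)-[x0-.5,y0-.5])*k; cv2.circle(im,tuple(int(a) for a in u),3,(255,255,0),-1)
    cv2.imwrite(f"pics/{n}start.png",im)
E
```

```text
(no output)
```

View pics/topstart.png

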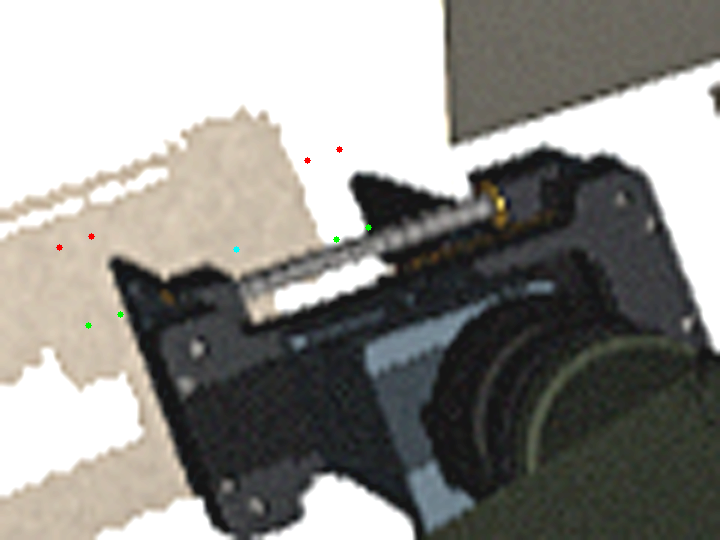

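View pics/sidestart.png

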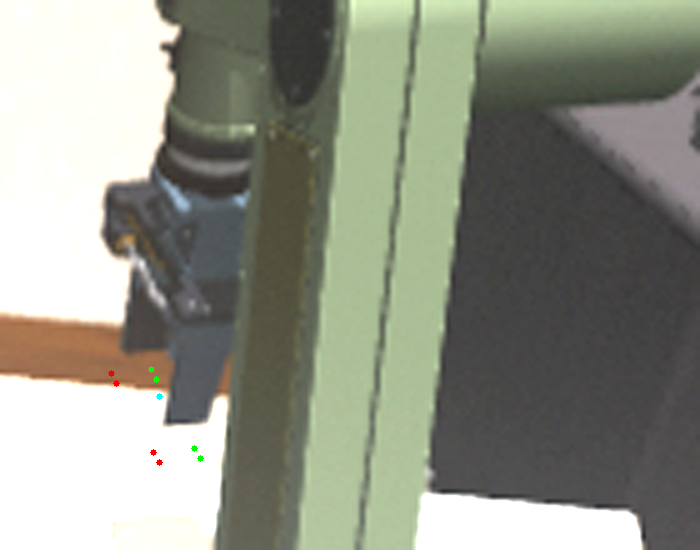

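```bash
python3 - <<'E'
from h import *
from scipy.spatial.transform import Rotation as Ro
p=np.array([.1828,-.5446,.203]);R=Ro.from_quat([-0.69775794,-0.11462698,0.69795952,-0.11334467]).as_matrix()
t=lambda u,v:(520+(u+.5)/6-.5,310+(v+.5)/6-.5); s=lambda u,v:(420+(u+.5)/5-.5,(v+.5)/5-.5)
for a,b in [((355,178),(122,350)),((112,258),(167,422)),((372,232),(165,350)),((130,305),(207,422))]:
    X=tri(t(*a),s(*b));print(X.round(4),"tool frame",(R.T@(X-p)).round(4),"reproj",(proj("top",X)-t(*a)).round(2),(proj("side",X)-s(*b)).round(2))
E
```

```text
[ 0.2124 -0.5861  0.2131] tool frame [-0.0102  0.0487 -0.0149] reproj [-0.02 -0.15] [ 0.07 -0.01]
[ 0.1806 -0.4899  0.2168] tool frame [-0.0137 -0.0526 -0.0153] reproj [0.11 1.08] [-0.52  0.08]
[ 0.1846 -0.5937  0.2103] tool frame [-0.0074  0.0471  0.0139] reproj [0.28 2.77] [-1.3  0.2]
[ 0.1557 -0.4983  0.213 ] tool frame [-0.0099 -0.0525  0.011 ] reproj [0.38 3.84] [-1.86  0.3 ]
```

This shows a real discrepancy. Triangulated from the start pictures, the fingertips sit about 27 mm higher than the stated TCP implies (tip ≈ TCP z + 10 mm). So the fingers are above the bar now, and it hasn't moved. I'll back off behind it and touch the board gently to calibrate the height.

Call:
{"name": "arm_command", "arguments": {"plan": [{"tx": 0, "ty": -12, "tz": 0, "yaw": 0, "jaw": 91}, {"tx": 0, "ty": -12, "tz": 0, "yaw": 0, "jaw": 91}, {"tx": 0, "ty": -12, "tz": 0, "yaw": 0, "jaw": 91}, {"tx": 0, "ty": -10, "tz": 0, "yaw": 0, "jaw": 91}, {"tx": 0, "ty": 0, "tz": 0, "yaw": 0, "jaw": 91}, {"tx": 0, "ty": 0, "tz": 0, "yaw": 0, "jaw": 91}]}}

```text
time_s: 4.37
tool_pos: [0.5755, -0.1544, 0.0414]
ee_rot: [0.486, 0.511, -0.493, 0.51]
ft_force: [-0.4, 0.4, 0.5]
gripper_width: 0.0909
```

Call:
{"name": "arm_command", "arguments": {"plan": [{"tx": 0, "ty": 0, "tz": -6, "yaw": 0, "jaw": 91}, {"tx": 0, "ty": 0, "tz": -6, "yaw": 0, "jaw": 91}, {"tx": 0, "ty": 0, "tz": -6, "yaw": 0, "jaw": 91}, {"tx": 0, "ty": 0, "tz": -6, "yaw": 0, "jaw": 91}, {"tx": 0, "ty": 0, "tz": 0, "yaw": 0, "jaw": 91}]}}

```text
time_s: 4.78
tool_pos: [0.5748, -0.1542, 0.0145]
ee_rot: [0.486, 0.511, -0.493, 0.51]
ft_force: [-0.7, -0.3, -0.1]
gripper_width: 0.0914
```

```bash
python3 pic.py 5; python3 st.py
```

```text
4.8833 [ 0.5755 -0.1544  0.0155] yaw 0.0416 Rz [-1.    -0.006  0.006] [-0.2 -0.7 -0. ]
```

View pics/sidec5.png

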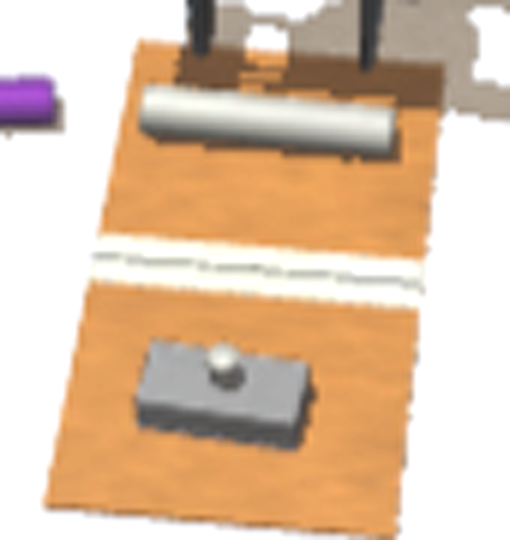

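Call:
{"name": "arm_command", "arguments": {"plan": [{"tx": 0, "ty": 0, "tz": -5, "yaw": 0, "jaw": 91}, {"tx": 0, "ty": 0, "tz": -5, "yaw": 0, "jaw": 91}, {"tx": 0, "ty": 0, "tz": -3, "yaw": 0, "jaw": 91}, {"tx": 0, "ty": 0, "tz": -1, "yaw": 0, "jaw": 91}, {"tx": 0, "ty": 0, "tz": 0, "yaw": 0, "jaw": 91}]}}

```text
time_s: 5.3
tool_pos: [0.5762, -0.1539, 0.0007]
ee_rot: [0.486, 0.51, -0.492, 0.511]
ft_force: [-0.1, 0.4, -0.1]
gripper_width: 0.0912
```

Call:
{"name": "arm_command", "arguments": {"plan": [{"tx": 0, "ty": 0, "tz": -2, "yaw": 0, "jaw": 91}, {"tx": 0, "ty": 0, "tz": 0, "yaw": 0, "jaw": 91}]}}

```text
time_s: 5.47
tool_pos: [0.5762, -0.1539, -0.0015]
ee_rot: [0.486, 0.51, -0.492, 0.511]
ft_force: [-0.2, 0.5, -1.0]
gripper_width: 0.091
```

Call:
{"name": "arm_command", "arguments": {"plan": [{"tx": 0, "ty": 0, "tz": -2, "yaw": 0, "jaw": 91}, {"tx": 0, "ty": 0, "tz": 0, "yaw": 0, "jaw": 91}]}}

```text
time_s: 5.63
tool_pos: [0.5764, -0.154, -0.0035]
ee_rot: [0.487, 0.51, -0.492, 0.511]
ft_force: [0.2, 0.1, -1.2]
gripper_width: 0.0909
```

```bash
python3 pic.py 6; python3 st.py
```

```text
5.7333 [ 0.5767 -0.1541 -0.0032] yaw 0.0426 Rz [-1.    -0.004  0.007] [-0.4 -0.3 -0. ]
```

View pics/sidec6.png

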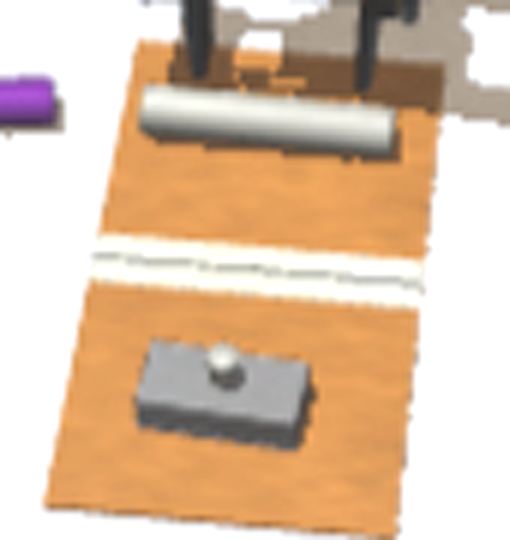

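Call:
{"name": "arm_command", "arguments": {"plan": [{"tx": 0, "ty": 0, "tz": -2, "yaw": 0, "jaw": 91}, {"tx": 0, "ty": 0, "tz": 0, "yaw": 0, "jaw": 91}]}}

```text
time_s: 5.9
tool_pos: [0.5769, -0.1542, -0.0051]
ee_rot: [0.487, 0.509, -0.492, 0.512]
ft_force: [0.0, 0.8, 0.6]
gripper_width: 0.0913
```

Call:
{"name": "arm_command", "arguments": {"plan": [{"tx": 0, "ty": 0, "tz": -1.5, "yaw": 0, "jaw": 91}, {"tx": 0, "ty": 0, "tz": 0, "yaw": 0, "jaw": 91}]}}

```text
time_s: 6.07
tool_pos: [0.5772, -0.1543, -0.0064]
ee_rot: [0.487, 0.509, -0.492, 0.512]
ft_force: [-0.4, -0.5, 0.6]
gripper_width: 0.0911
```

Call:
{"name": "arm_command", "arguments": {"plan": [{"tx": 0, "ty": 0, "tz": -1.5, "yaw": 0, "jaw": 91}, {"tx": 0, "ty": 0, "tz": 0, "yaw": 0, "jaw": 91}]}}

```text
time_s: 6.23
tool_pos: [0.5776, -0.1544, -0.0062]
ee_rot: [0.487, 0.509, -0.491, 0.512]
ft_force: [-0.6, 1.3, -0.3]
gripper_width: 0.0911
```

Call:
{"name": "arm_command", "arguments": {"plan": [{"tx": 0, "ty": 0, "tz": -1, "yaw": 0, "jaw": 91}, {"tx": 0, "ty": 0, "tz": 0, "yaw": 0, "jaw": 91}]}}

```text
time_s: 6.4
tool_pos: [0.5779, -0.1545, -0.0067]
ee_rot: [0.487, 0.509, -0.491, 0.513]
ft_force: [0.1, -0.0, -0.3]
gripper_width: 0.0909
```

The descent stalls at TCP z = -6.5 mm with the tips on the board (3 mm), so tip z ≈ TCP + 9.5 mm. That agrees with the triangulation, though the force sensor showed almost nothing. For pushing I'll raise to TCP ≈ 14 mm, which puts the tips about 5.5 mm above the axis.

Call:
{"name": "arm_command", "arguments": {"plan": [{"tx": -1, "ty": 0, "tz": 8, "yaw": 0, "jaw": 91}, {"tx": -1, "ty": 0, "tz": 8, "yaw": 0, "jaw": 91}, {"tx": 0, "ty": 0, "tz": 4, "yaw": 0, "jaw": 91}, {"tx": 0, "ty": 0, "tz": 0, "yaw": 0, "jaw": 91}]}}

```text
time_s: 6.73
tool_pos: [0.5752, -0.1544, 0.0143]
ee_rot: [0.487, 0.509, -0.491, 0.512]
ft_force: [-0.4, -0.3, -0.8]
gripper_width: 0.091
```

```bash
python3 st.py
```

```text
6.7333 [ 0.5752 -0.1544  0.0143] yaw 0.0425 Rz [-1.    -0.001  0.007] [-0.4 -0.3 -0.8]
```

Now I approach and push about 35 mm in total, at 36 to 48 mm/s.

Call:
{"name": "arm_command", "arguments": {"plan": [{"tx": 0, "ty": 4, "tz": 0, "yaw": 0, "jaw": 91}, {"tx": 0, "ty": 4, "tz": 0, "yaw": 0, "jaw": 91}, {"tx": 0, "ty": 4, "tz": 0, "yaw": 0, "jaw": 91}, {"tx": 0, "ty": 4, "tz": 0, "yaw": 0, "jaw": 91}, {"tx": 0, "ty": 4, "tz": 0, "yaw": 0, "jaw": 91}, {"tx": 0, "ty": 4, "tz": 0, "yaw": 0, "jaw": 91}, {"tx": 0, "ty": 3, "tz": 0, "yaw": 0, "jaw": 91}, {"tx": 0, "ty": 3, "tz": 0, "yaw": 0, "jaw": 91}, {"tx": 0, "ty": 3, "tz": 0, "yaw": 0, "jaw": 91}, {"tx": 0, "ty": 3, "tz": 0, "yaw": 0, "jaw": 91}]}}

```text
time_s: 7.57
tool_pos: [0.5763, -0.1158, 0.0154]
ee_rot: [0.487, 0.508, -0.491, 0.514]
ft_force: [-1.1, -2.1, 4.1]
gripper_width: 0.0911
```

```bash
python3 pic.py 7; python3 st.py
```

```text
7.6667 [ 0.576  -0.1153  0.0151] yaw 0.0433 Rz [-1.     0.001  0.009] [0.2 0.8 0.4]
```

View pics/sidec7.png

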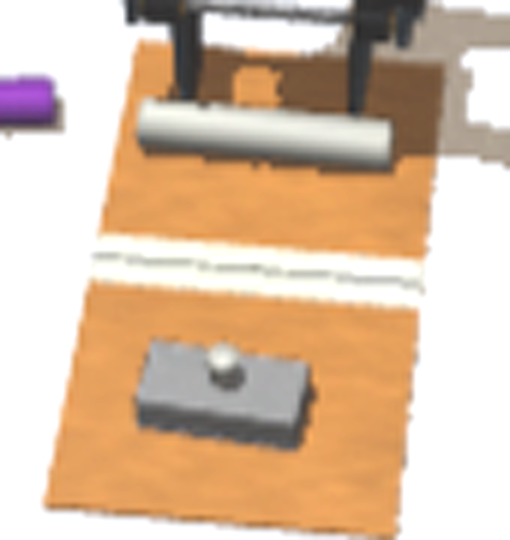

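The bar is rolling: its axis in the side crop moved from v≈121 to v≈133, and it stays parallel. I'll keep going.

Call:
{"name": "arm_command", "arguments": {"plan": [{"tx": 0, "ty": 3, "tz": -0.5, "yaw": 0, "jaw": 91}, {"tx": 0, "ty": 3, "tz": 0, "yaw": 0, "jaw": 91}, {"tx": 0, "ty": 3, "tz": 0, "yaw": 0, "jaw": 91}, {"tx": 0, "ty": 3, "tz": 0, "yaw": 0, "jaw": 91}, {"tx": 0, "ty": 3, "tz": 0, "yaw": 0, "jaw": 91}, {"tx": 0, "ty": 3, "tz": 0, "yaw": 0, "jaw": 91}, {"tx": 0, "ty": 3, "tz": 0, "yaw": 0, "jaw": 91}, {"tx": 0, "ty": 3, "tz": 0, "yaw": 0, "jaw": 91}, {"tx": 0, "ty": 3, "tz": 0, "yaw": 0, "jaw": 91}, {"tx": 0, "ty": 3, "tz": 0, "yaw": 0, "jaw": 91}]}}

```text
time_s: 8.5
tool_pos: [0.577, -0.0884, 0.0213]
ee_rot: [0.485, 0.506, -0.492, 0.517]
ft_force: [-2.1, -2.7, 7.8]
gripper_width: 0.0911
```

```bash
python3 pic.py 8; python3 st.py
```

```text
8.6 [ 0.577  -0.0879  0.0214] yaw 0.0467 Rz [-1.     0.005  0.018] [-3.  -1.1  8.6]
```

View pics/sidec8.png

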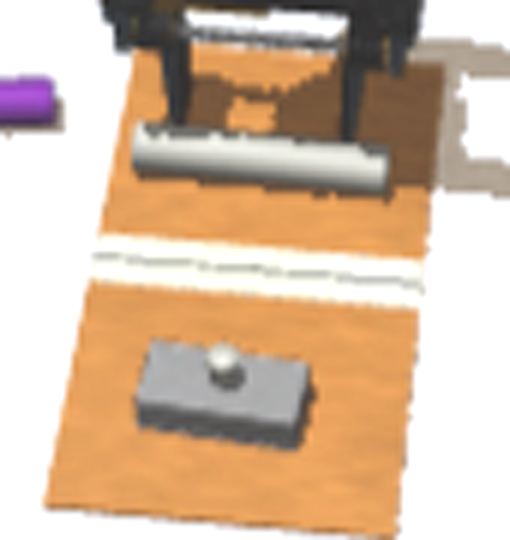

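The tips are riding up the bar (z rose to 21 mm). I'll back off, lower and resume slightly lower.

Call:
{"name": "arm_command", "arguments": {"plan": [{"tx": 0, "ty": -5, "tz": 1, "yaw": 0, "jaw": 91}, {"tx": 0, "ty": -5, "tz": 0, "yaw": 0, "jaw": 91}, {"tx": 0, "ty": -5, "tz": -2, "yaw": 0, "jaw": 91}, {"tx": 0, "ty": 0, "tz": -6, "yaw": 0, "jaw": 91}, {"tx": 0, "ty": 0, "tz": -2, "yaw": 0, "jaw": 91}, {"tx": 0, "ty": 0, "tz": 0, "yaw": 0, "jaw": 91}]}}

```text
time_s: 9.1
tool_pos: [0.5747, -0.1015, 0.0095]
ee_rot: [0.485, 0.508, -0.492, 0.515]
ft_force: [-0.4, -0.6, -0.0]
gripper_width: 0.0907
```

```bash
python3 pic.py 9; python3 st.py
```

```text
9.2 [ 0.5749 -0.1015  0.0098] yaw 0.0462 Rz [-1.    -0.     0.014] [ 0.1 -0.2 -0. ]
```

View pics/sidec9.png

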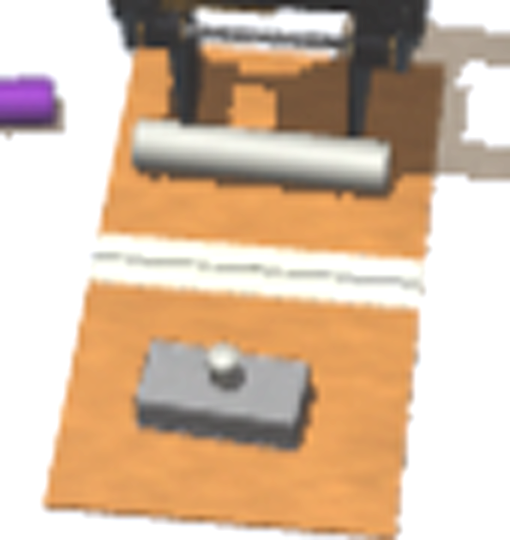

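Call:
{"name": "arm_command", "arguments": {"plan": [{"tx": 0, "ty": 2, "tz": 2, "yaw": 0, "jaw": 91}, {"tx": 0, "ty": 3, "tz": 0, "yaw": 0, "jaw": 91}, {"tx": 0, "ty": 3, "tz": 0, "yaw": 0, "jaw": 91}, {"tx": 0, "ty": 3, "tz": -0.3, "yaw": 0, "jaw": 91}, {"tx": 0, "ty": 3, "tz": -0.5, "yaw": 0, "jaw": 91}, {"tx": 0, "ty": 3, "tz": -0.5, "yaw": 0, "jaw": 91}, {"tx": 0, "ty": 3, "tz": -0.5, "yaw": 0, "jaw": 91}, {"tx": 0, "ty": 3, "tz": -0.5, "yaw": 0, "jaw": 91}]}}

```text
time_s: 9.87
tool_pos: [0.5763, -0.0766, 0.0109]
ee_rot: [0.485, 0.507, -0.491, 0.516]
ft_force: [0.1, -0.1, 0.2]
gripper_width: 0.0914
```

```bash
python3 pic.py 10; python3 st.py
```

```text
9.9667 [ 0.576  -0.0763  0.0106] yaw 0.0467 Rz [-1.     0.003  0.015] [-0.9  0.3  0.2]
```

View pics/sidec10.png

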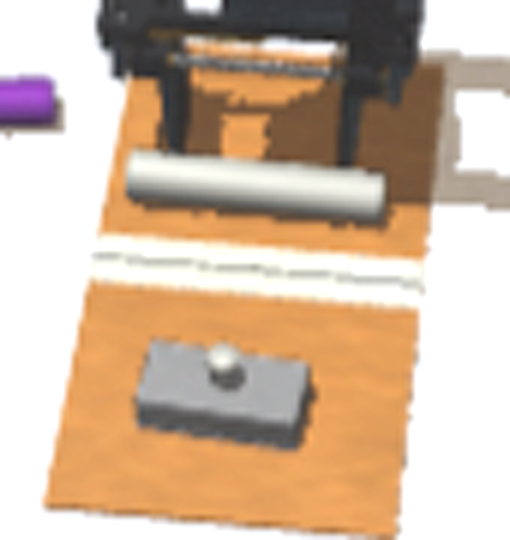

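Good, the height holds and the bar's axis is now near v≈186. I'll continue.

Call:
{"name": "arm_command", "arguments": {"plan": [{"tx": 0, "ty": 3, "tz": 0.7, "yaw": 0, "jaw": 91}, {"tx": 0, "ty": 3, "tz": 0.2, "yaw": 0, "jaw": 91}, {"tx": 0, "ty": 3, "tz": -0.3, "yaw": 0, "jaw": 91}, {"tx": 0, "ty": 3, "tz": -0.4, "yaw": 0, "jaw": 91}, {"tx": 0, "ty": 3, "tz": -0.4, "yaw": 0, "jaw": 91}, {"tx": 0, "ty": 3, "tz": -0.4, "yaw": 0, "jaw": 91}, {"tx": 0, "ty": 3, "tz": -0.4, "yaw": 0, "jaw": 91}, {"tx": 0, "ty": 3, "tz": -0.4, "yaw": 0, "jaw": 91}, {"tx": 0, "ty": 2, "tz": -0.4, "yaw": 0, "jaw": 91}]}}

```text
time_s: 10.72
tool_pos: [0.5758, -0.048, 0.0085]
ee_rot: [0.485, 0.507, -0.491, 0.516]
ft_force: [-0.3, 0.1, -0.0]
gripper_width: 0.0909
```

```bash
python3 pic.py 11; python3 st.py
```

```text
10.8167 [ 0.5757 -0.0479  0.0084] yaw 0.0466 Rz [-1.     0.002  0.015] [ 0.3  0.1 -0.6]
```

View pics/sidec11.png

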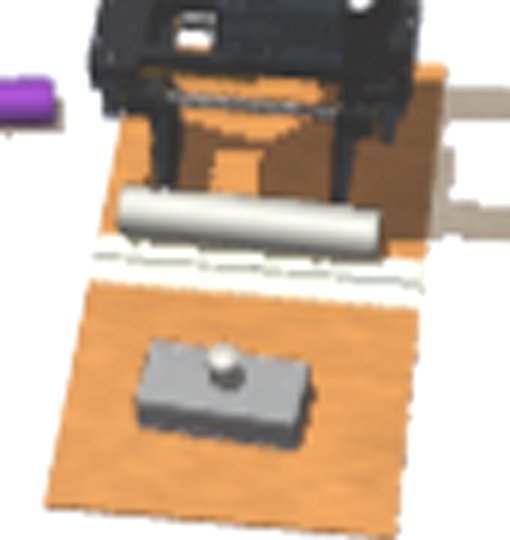

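Call:
{"name": "arm_command", "arguments": {"plan": [{"tx": 0, "ty": 2, "tz": 2, "yaw": 0, "jaw": 91}, {"tx": 0, "ty": 2, "tz": 1, "yaw": 0, "jaw": 91}, {"tx": 0, "ty": 2, "tz": 0, "yaw": 0, "jaw": 91}, {"tx": 0, "ty": 2, "tz": -0.3, "yaw": 0, "jaw": 91}, {"tx": 0, "ty": 2, "tz": -0.3, "yaw": 0, "jaw": 91}, {"tx": 0, "ty": 2, "tz": -0.3, "yaw": 0, "jaw": 91}, {"tx": 0, "ty": 1, "tz": -0.3, "yaw": 0, "jaw": 91}, {"tx": 0, "ty": 1, "tz": -0.3, "yaw": 0, "jaw": 91}, {"tx": 0, "ty": 0, "tz": 0, "yaw": 0, "jaw": 91}]}}

```text
time_s: 11.57
tool_pos: [0.5759, -0.0328, 0.0103]
ee_rot: [0.485, 0.507, -0.491, 0.516]
ft_force: [0.6, -0.3, -0.2]
gripper_width: 0.0907
```

```bash
python3 pic.py 12; python3 st.py
```

```text
11.6667 [ 0.5759 -0.0329  0.0103] yaw 0.0463 Rz [-1.     0.002  0.016] [0.7 0.5 0.8]
```

View pics/sidec12.png

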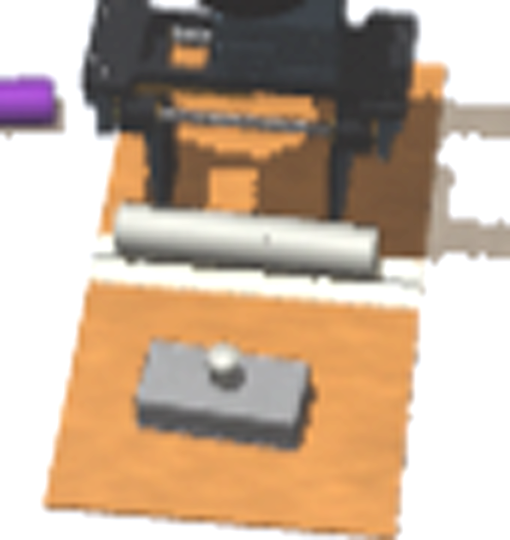

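View pics/topc12.png

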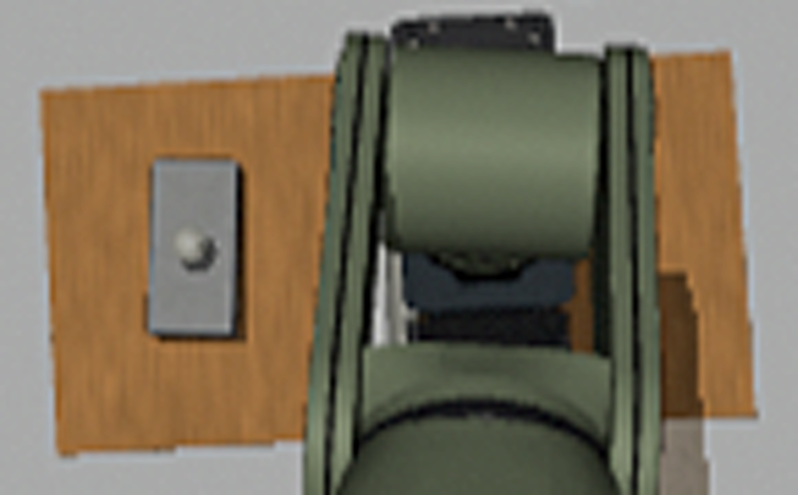

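Call:
{"name": "arm_command", "arguments": {"plan": [{"tx": 0, "ty": -8, "tz": 0, "yaw": 0, "jaw": 91}, {"tx": 0, "ty": -15, "tz": 10, "yaw": 0, "jaw": 91}, {"tx": 0, "ty": -25, "tz": 20, "yaw": 0, "jaw": 91}, {"tx": 0, "ty": -25, "tz": 20, "yaw": 0, "jaw": 91}, {"tx": 0, "ty": -30, "tz": 0, "yaw": 0, "jaw": 91}, {"tx": 0, "ty": -30, "tz": 0, "yaw": 0, "jaw": 91}, {"tx": 0, "ty": 0, "tz": 0, "yaw": 0, "jaw": 91}]}}

```text
time_s: 12.25
tool_pos: [0.5743, -0.1728, 0.062]
ee_rot: [0.483, 0.508, -0.491, 0.517]
ft_force: [0.6, -0.9, -0.4]
gripper_width: 0.091
```

```bash
python3 pic.py 13; python3 st.py
```

```text
12.35 [ 0.5734 -0.1689  0.0611] yaw 0.0525 Rz [-1.    -0.002  0.014] [0.4 0.1 0.5]
```

View pics/sidec13.png

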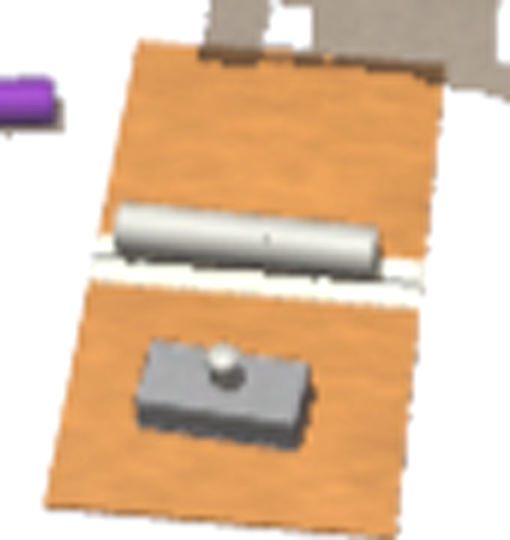

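View pics/topc13.png

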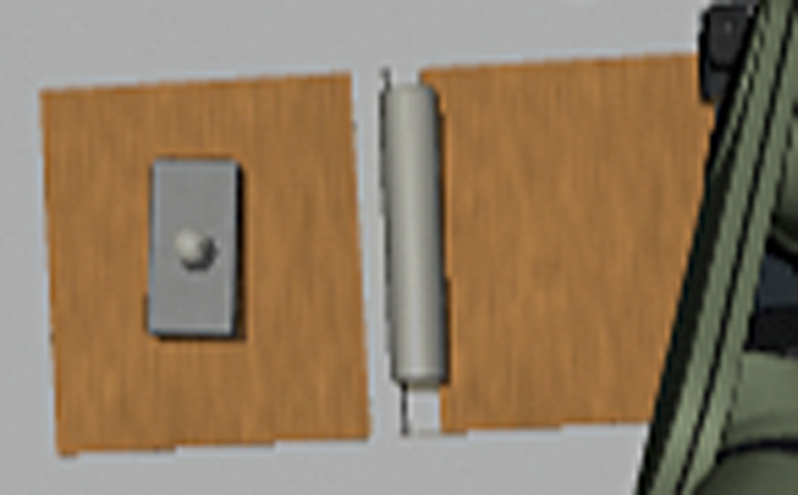

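```bash
cat > meas.py <<'E'
from h import *
import sys
def rep(a,b):
    f=onz("top",*tc(*a),.018);n=onz("top",*tc(*b),.018)
    l=[onz("top",*tc(386,70),.003),onz("top",*tc(405,435),.003)]
    m=(l[0]+l[1])/2;d=(l[0]-l[1])[:2];d/=np.linalg.norm(d);c=(f+n)/2-m
    print("bar mid",((f+n)/2).round(4),"along",(c[:2]@d).round(4),"across",(d[0]*c[1]-d[1]*c[0]).round(4),"yawdiff",np.round(np.arctan2(*(f-n)[:2][::-1])-np.arctan2(d[1],d[0]),4),"line yaw",np.arctan2(d[1],d[0]).round(4))
a=list(map(float,sys.argv[1:]));rep(a[:2],a[2:])
E
python3 meas.py 412 82 420.5 384
python3 - <<'E'
from h import *
toc=lambda X:((proj("side",X)-[284.5,164.5])*6-.5).round(0)
for c,y in[("now",None)]: pass
l0=np.array([.6594,.0132]);l1=np.array([.4701,.0041]);m=(l0+l1)/2;d=(l0-l1)/np.linalg.norm(l0-l1);nn=np.array([-d[1],d[0]])
for o in(-.02,-.015,-.01,-.005,0):
  for a in(-.07,.08):
    p=m+d*a+nn*o; print(o,a,toc([*p,.018]))
print(toc([*l0,.003]),toc([*l1,.003]))
E
```

```text
bar mid [ 0.5734 -0.002   0.018 ] along 0.0081 across -0.0111 yawdiff -0.0244 line yaw 0.0481
-0.02 -0.07 [382. 236.]
-0.02 0.08 [122. 213.]
-0.015 -0.07 [381. 242.]
-0.015 0.08 [121. 219.]
-0.01 -0.07 [380. 248.]
-0.01 0.08 [120. 225.]
-0.005 -0.07 [379. 255.]
-0.005 0.08 [118. 232.]
0 -0.07 [378. 262.]
0 0.08 [117. 238.]
[ 93. 253.] [421. 283.]
```

Top view puts the bar 11 mm short of the line and 8 mm along it, with 0.024 rad of skew. The side view says about 13 mm short. I'll go back and push another 12 mm or so, to a final TCP y of about -21 mm.

Call:
{"name": "arm_command", "arguments": {"plan": [{"tx": 0, "ty": 28, "tz": 0, "yaw": 0, "jaw": 91}, {"tx": 0, "ty": 28, "tz": 0, "yaw": 0, "jaw": 91}, {"tx": 0, "ty": 28, "tz": 0, "yaw": 0, "jaw": 91}, {"tx": 0, "ty": 18, "tz": 0, "yaw": 0, "jaw": 91}, {"tx": 0, "ty": 0, "tz": -18, "yaw": 0, "jaw": 91}, {"tx": 0, "ty": 0, "tz": -18, "yaw": 0, "jaw": 91}, {"tx": 0, "ty": 0, "tz": -11, "yaw": 0, "jaw": 91}, {"tx": 0, "ty": 0, "tz": 0, "yaw": 0, "jaw": 91}, {"tx": 0, "ty": 0, "tz": 0, "yaw": 0, "jaw": 91}]}}

```text
time_s: 13.1
tool_pos: [0.5691, -0.0539, 0.0107]
ee_rot: [0.481, 0.514, -0.489, 0.515]
ft_force: [0.4, -0.2, -0.4]
gripper_width: 0.0909
```

```bash
python3 st.py
```

```text
13.1 [ 0.5691 -0.0539  0.0107] yaw 0.0585 Rz [-1.    -0.008  0.009] [ 0.4 -0.2 -0.4]
```

Call:
{"name": "arm_command", "arguments": {"plan": [{"tx": 2, "ty": 4, "tz": 1, "yaw": -0.005, "jaw": 91}, {"tx": 1, "ty": 4, "tz": 0, "yaw": 0, "jaw": 91}, {"tx": 0, "ty": 4, "tz": 0, "yaw": 0, "jaw": 91}, {"tx": 0, "ty": 3, "tz": 0, "yaw": 0, "jaw": 91}, {"tx": 0, "ty": 2, "tz": 0, "yaw": 0, "jaw": 91}, {"tx": 0, "ty": 0, "tz": 0, "yaw": 0, "jaw": 91}]}}

```text
time_s: 13.6
tool_pos: [0.5739, -0.0341, 0.0146]
ee_rot: [0.483, 0.512, -0.49, 0.515]
ft_force: [-0.3, 0.2, 0.4]
gripper_width: 0.0911
```

```bash
python3 st.py
```

```text
13.6 [ 0.5739 -0.0341  0.0146] yaw 0.0536 Rz [-1.    -0.004  0.009] [-0.3  0.2  0.4]
```

Call:
{"name": "arm_command", "arguments": {"plan": [{"tx": 0, "ty": 0, "tz": -3, "yaw": 0, "jaw": 91}, {"tx": 0, "ty": 2, "tz": 0, "yaw": 0, "jaw": 91}, {"tx": 0, "ty": 2, "tz": 0, "yaw": 0, "jaw": 91}, {"tx": 0, "ty": 2, "tz": -0.3, "yaw": 0, "jaw": 91}, {"tx": 0, "ty": 2, "tz": -0.3, "yaw": 0, "jaw": 91}, {"tx": 0, "ty": 1.5, "tz": -0.3, "yaw": 0, "jaw": 91}, {"tx": 0, "ty": 1, "tz": -0.3, "yaw": 0, "jaw": 91}, {"tx": 0, "ty": 1, "tz": -0.3, "yaw": 0, "jaw": 91}, {"tx": 0, "ty": 0, "tz": 0, "yaw": 0, "jaw": 91}]}}

```text
time_s: 14.35
tool_pos: [0.5745, -0.0223, 0.0103]
ee_rot: [0.484, 0.511, -0.49, 0.515]
ft_force: [-0.9, 0.0, 0.0]
gripper_width: 0.091
```

```bash
python3 pic.py 14; python3 st.py
```

```text
14.45 [ 0.5745 -0.0225  0.0103] yaw 0.0529 Rz [-1.    -0.002  0.01 ] [-0.3 -0.4  0.1]
```

View pics/sidec14.png

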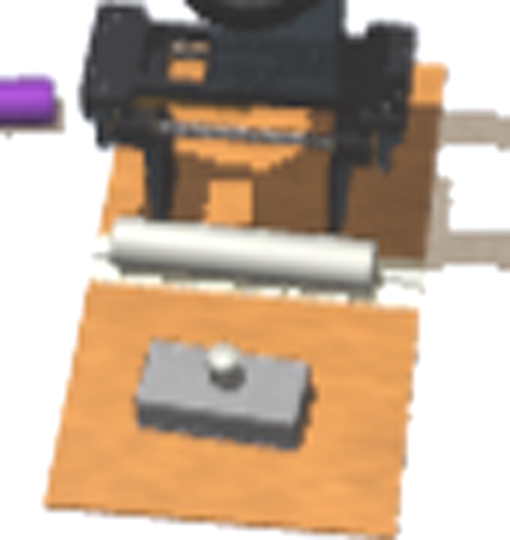

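Withdraw and look from the top.

Call:
{"name": "arm_command", "arguments": {"plan": [{"tx": 0, "ty": -8, "tz": 0, "yaw": 0, "jaw": 91}, {"tx": 0, "ty": -15, "tz": 10, "yaw": 0, "jaw": 91}, {"tx": 0, "ty": -25, "tz": 20, "yaw": 0, "jaw": 91}, {"tx": 0, "ty": -25, "tz": 20, "yaw": 0, "jaw": 91}, {"tx": 0, "ty": -30, "tz": 0, "yaw": 0, "jaw": 91}, {"tx": 0, "ty": -30, "tz": 0, "yaw": 0, "jaw": 91}, {"tx": 0, "ty": 0, "tz": 0, "yaw": 0, "jaw": 91}]}}

```text
time_s: 15.03
tool_pos: [0.573, -0.1622, 0.0621]
ee_rot: [0.481, 0.512, -0.489, 0.517]
ft_force: [0.0, 0.1, -0.1]
gripper_width: 0.091
```

```bash
python3 pic.py 15; python3 st.py
```

```text
15.1333 [ 0.5721 -0.1584  0.0613] yaw 0.0592 Rz [-1.    -0.006  0.009] [-0.   0.1  0.2]
```

View pics/sidec15.png

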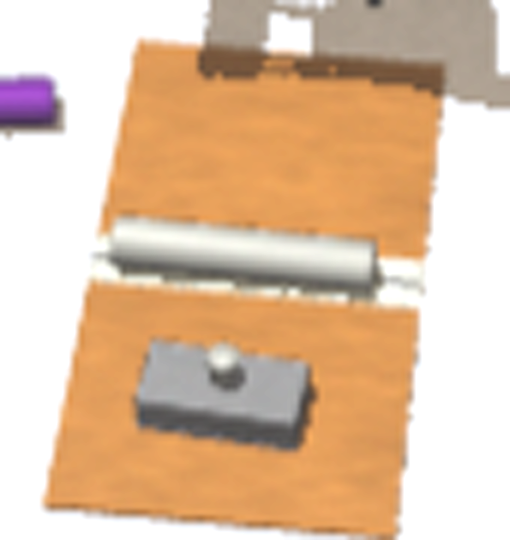

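View pics/topc15.png

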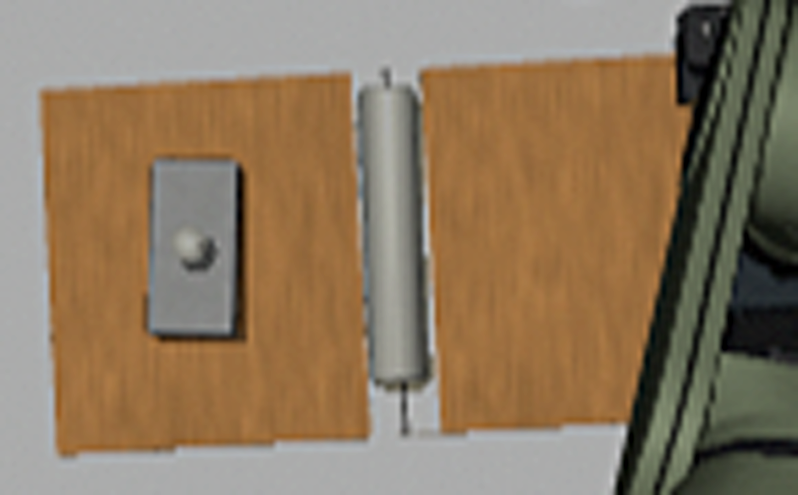

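```bash
python3 meas.py 389 84 401.5 385; python3 - <<'E'
from h import *
t=camera("top")[:,:,::-1];cv2.imwrite("pics/top16.png",t)
c=t[158:234,310:335];cv2.imwrite("pics/topz16.png",cv2.convertScaleAbs(cv2.resize(c,None,fx=14,fy=7.5,interpolation=cv2.INTER_CUBIC),alpha=1.5))
E
```

```text
bar mid [0.5726 0.0087 0.018 ] along 0.0079 across -0.0003 yawdiff -0.0105 line yaw 0.0481
```

View pics/topz16.png

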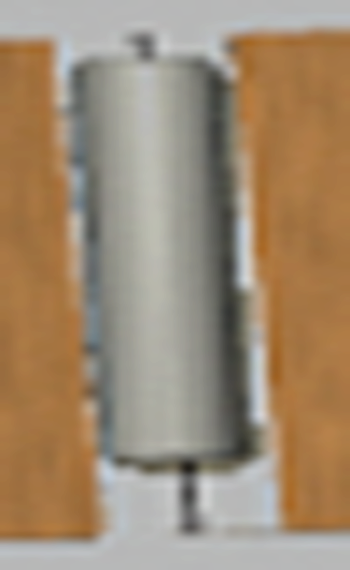

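```bash
python3 - <<'E'
from workcell import *
print(hand_in())
E
```

```text
the job is handed in; nothing more can be done
None
```

The bar now rests on the pencil line and I've handed the job in; no verdict came back. I rolled it about 106 mm across the board by pushing its upper back side with the open fingertips. It went in several short pushes, and I then took the hand away.

**Last checks:**

| Check | Top view | Limit |
|---|---|---|
| Distance across the line | about 0 mm | 6 mm |
| Distance along the line | 8 mm | 20 mm |
| Skew | 0.01–0.025 rad | 0.09 rad |

- **Side view:** it put the bar 1–4 mm short of the line. It disagrees with the top view because that camera reads about 5 mm off across the line, but even 4 mm short is within the limit.
- **Other objects:** the block looked unmoved in the crops. I took no last picture of the glue bottle, pen pot or tape roll, but the arm never went near them.

**What disagreed or went wrong:**
- **Fingertip height:** the fingertips sit about 27 mm higher than the stated tool frame says. My first approach passed over the bar without touching it. I corrected the height from the two views and by lowering the tips until they stopped on the board, though the force sensor showed almost nothing there.
- **Tips riding up:** during one push the tips climbed almost onto the top of the bar, with about 8 N on the wrist. I backed off and went on slightly lower.
- **Rolling not confirmed:** I could not see the bar turn in the pictures. That it rolled rather than slid is inferred from the low push forces.

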